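Unlatch and slide open the filter lid

ROBOT

A 6-joint arm with a two-finger parallel gripper is mounted at the origin on the work surface. World frame = base frame: x ahead of the robot, y to its left, z up, the work surface at z = 0. Lengths are in m, angles in rad, forces in N, time in s.
With the tool pointing down it reaches from about 0.375 to 0.975 m from the base axis. Payload 3.8 kg.
Tool frame: the origin (TCP) lies midway between the tips of the shut fingers; the grasp point (between the pads) lies 19 mm behind it; z points along the fingers, x is the direction in which the jaws open and shut, and the axes are right-handed (so a half turn about z gives the same grasp; the last joint's range is limited). The gripper opens to 88 mm and grips with 3 to 60 N. Pads are 18 mm wide; open, the fingers measure 123 mm over their backs; the gripper's body (75 mm by 187 mm) begins 45 mm behind the grasp point.
Start: joints at [-1.351, 0.264, 1.604, -0, 1.274, -0.037], TCP at [0.171, -0.653, 0.239] pointing down, gripper open.
Joint ranges: [-2.63, 2.63], [-0.94, 2.18], [0.31, 2.57], [-1.31, 4.45], [0, 2.66], [-2.55, 2.55]. Speed limits (rad/s): [2.57, 2.57, 3.14, 3.14, 3.14, 3.14].

INTERFACE

Orientations are given as a unit quaternion [x, y, z, w].
In Python, from cell import get_obs, read_camera, sign_off gives the robot as it stands. The module is installed in compiled form; this text tells all that it offers.
- The arm moves only by the shell command python3 -m inch 'ROWS'. ROWS is JSON, a list of rows, each a list of 7 numbers: the closure in counts, from 0 (fully open) to 255 (shut), then the shift along the tool's x, y, z as a fraction of full scale, then the turn, a rotation vector about the tool's x, y, z as a fraction of full scale. A call has 1 to 5 rows; each row is the pose to reach, as a shift and turn from the pose measured when the call began, along the tool's axes at that moment, turning the shorter way round; what a row does not reach only later rows make up. Full scale, the value 1, is 0.1 m for a shift and 180 degrees for a turn. A row lasts 1/10 s, in which the tool goes at most 50 mm and 8.59 degrees, less where a joint would pass 70% of its speed; a pose out of reach is approached as far as the arm can. A call with a number of a shift or a turn outside -1 to 1 is refused whole. A call with a gripper value outside its range is refused whole. The fingers move at their own pace and stop on an object; the grip force is fixed at half the most. Time passes only in rows, so rows that repeat a pose let the fingers close. It gives the time, the measured TCP pose, the force and the opening at its end, in the units of the state.
- get_obs(): the state, without advancing time (a new reading comes with each control period).
- read_camera(name): name is "scene" or "top" or "wrist"; returns a dict with "color" (384x512x3 uint8, red, green, blue), "fov_y" (degrees; the focal length in pixels is half the picture's height over the tangent of half this angle, whatever the lens; pixels are square), "cx", "cy" (the principal point, pixels), "R" (3x3) and "t" (3): a world point X has camera coordinates R X + t. Camera axes: x right, y down, z forward; pixel columns grow to the right and rows downward; lengths in m; the calibration is good to about 2 mm. A picture is of the moment at which its call begins. There is no depth.
- sign_off(): hands the job in, once; it reports no verdict.
The state is a dict: "clock": time; "joint_pos": joint angles; "joint_vel": joint speeds; "effort": joint torques, N m; "eef_pos": TCP position; "tool_rot": TCP orientation; "wrist_force": force on the tool from outside, world axes, zero at the start; "ft_torque": the same for the moment, N m; "width": opening from 0.0 (shut) to 1.0 (fully open).
Only numpy, scipy, OpenCV 4.12 (cv2) and the standard library are available. Lean on these libraries where they do the work, as an engineer would, in place of code of your own. Each camera call takes 0.05 s, during which the arm holds its last target. There are 200 camera calls.

TASK

Open the filter housing on the bench: press its orange snap tab all the way in, then push the released blue lid along its guides, off the filter seat, until it lies flat and wholly on the grey parking ledge. Only press and push, do not lift the lid, and leave everything else on the bench where it stands.

Things in the scene. Friction and masses are not known exactly. Their poses are not given: they have to be found in the camera images.
- housing: white filter housing fixed to the bench, 100 mm (x) by 264 mm (y), flat deck 48 mm above the bench; position and yaw vary. Origin: centre of its underside, z up. The filter chamber with the lid's seat is at its -y end, the grey parking ledge, level with the seat, at its +y end. The lid slides along +y from seat to ledge. Numbers below said to be 'in the housing' are in this frame.
- seat (a point): centre of the lid's seat on the deck, at (0, -75, 48) mm in the housing. Side rails at x = -50 to -33 and 33 to 50 mm, y = -132 to -31 mm, hook over the lid's side edges; their tops are 61.5 mm above the bench and 66 mm lies free between them. A stop behind the lid (y = -132 to -123 mm) is 57.5 mm high.
- ledge (a point): point on the grey parking ledge, at (0, 79, 48) mm in the housing, where the lid's origin lies when the lid touches the end stop (10 mm high, at y = 125 mm). The ledge begins at y = -12 mm; low guides beside it are 6 mm high and 88 mm apart. The lid is wholly on the ledge once its origin is beyond y = 34 mm.
- lid: loose blue flat lid, 77 mm (x) by 92 mm (y), 8 mm thick, about 0.12 kg. Origin: centre of its underside; axes as the housing's. It starts on the seat (within 2 mm along y), hooked under the rails and blocked towards +y by the raised tab. Once freed it slides at about 1 N.
- rib (a point): centre of the top edge of the light blue push rib that stands upright on the lid: 44 mm wide in x, 8 mm thick in y, rising 16 mm above the lid's top face, centred 15 mm from the lid's origin towards -y. This point is 72 mm above the bench. Push on its -y face.
- snap_tab (a joint): the orange snap tab, pressed straight down: 0 = up, locking the lid (it starts within 1.5 mm of that); 0.009 m = fully in, at a hard stop. It takes about 3 N to move and stays where it is pressed to. Its cross bar in the lid's path sinks below the deck, and so frees the lid, from 0.0065 m on.
- tab_pad (a point): centre of the top face of the tab's orange press pad, 36 by 36 mm, which sticks out at the housing's -x side (at x = -72 mm, y = -23 mm in the housing's frame), 64 mm above the bench when up, 55 mm when fully in; it moves with the tab
- jar: small whitish jar with a white lid, 48 mm across, 65 mm tall, standing by the housing; origin: centre of its underside; leave alone
- cap_white: loose white screw cap, a disc 38 mm across and 14 mm tall, lying by the housing; origin: centre of its underside; leave alone
- tube_white: standing sample tube with white cap, 36 mm across, 106 mm tall; origin: centre of its underside; leave alone
- tube_blue: standing sample tube with blue cap, 36 mm across, 106 mm tall; origin: centre of its underside; leave alone
- tube_orange: standing sample tube with orange cap, 36 mm across, 106 mm tall; origin: centre of its underside; leave alone
- reagent: amber bottle with blue cap, 60 mm across, 110 mm tall; origin: centre of its underside; leave alone
- screwdriver: red-handled screwdriver 170 mm long lying on the bench, about 30 mm high; x axis along its length; leave alone
- beaker: glass beaker, 70 mm across, 80 mm tall; origin: centre of its underside; leave alone
There are look-alikes about, which are no part of the job. Of the things like the lid, leave any that is green; of the rest the smaller one is meant.

How it is judged:
On the way, in this order (a step that is already met when the one before it is completed fails the run):
1. the snap tab is pressed in far enough to free the lid, the lid still on its seat (value of joint snap_tab above 0.0065 m and y of lid in the frame of housing below -0.06 m), for 0.1 s.
2. the lid is pushed off its seat, wholly onto the parking ledge (y of lid in the frame of housing above 0.034 m and x of lid in the frame of housing between -0.012 and 0.012 m and z of lid in the frame of housing between 0.044 and 0.052 m and angle between lid's own z axis and vertical below 0.06 rad and value of joint snap_tab above 0.006 m), for 0.2 s.
At the end, for the whole second after the job is handed in: The tab is pressed in by more than 6 mm, and the lid lies at rest and flat (tilt under 0.06 rad, underside within 4 mm of the deck height) on the parking ledge: its centre beyond y = +34 mm and within 12 mm of x = 0 in the housing's frame (all of step 2 and linear speed of lid below 0.01 m/s); the robot touches nothing.
It fails at once if the lid is lifted more than 12 mm off the deck, or falls 8 mm below it (z of lid in the frame of housing above 0.06 m or z of lid in the frame of housing below 0.04 m).
It fails at once if the lid is tipped by more than 0.2 rad (angle between lid's own z axis and vertical above 0.2 rad).
It fails at once if a bystander is moved by more than 20 mm (distance of any of jar, cap_white, tube_white, tube_blue, tube_orange, reagent, screwdriver, beaker from where it was at the start of the episode above 0.02 m).
It also fails if it takes over 40 s, if anything falls off the work surface, if the arm or the gripper's body presses on something with over 40 N, if the wrist force passes 120 N, or if a joint passes its speed limit or range.

## Working session

There is one attempt and no reset: what is moved stays moved. The work goes in short steps, Python scripts to look and compute and a shell command to move; the robot and the scene stay as the last step left them, time stands still between calls to the robot, and variables do not carry over. Pictures are saved under pics/ and viewed, about 8 in all and at most 12, crops included, and the job is handed in when it is done.

```bash
mkdir -p pics
cat > h.py <<'E'
import numpy as np, cv2
from cell import get_obs, read_camera
from scipy.spatial.transform import Rotation as Ro
def snap(name,fn):
    c=read_camera(name); np.savez(fn+'.npz',**{k:np.array(v) for k,v in c.items()})
    cv2.imwrite(f'pics/{fn}.png',cv2.cvtColor(c['color'],cv2.COLOR_RGB2BGR)); return c
def load(fn): return dict(np.load(fn+'.npz'))
def ray(c,u,v,z):
    f=c['color'].shape[0]/2/np.tan(np.radians(c['fov_y'])/2)
    R=np.array(c['R']);t=np.array(c['t']);o=-R.T@t
    d=R.T@np.array([(u-c['cx'])/f,(v-c['cy'])/f,1]); return o+d*(z-o[2])/d[2]
def proj(c,X):
    f=c['color'].shape[0]/2/np.tan(np.radians(c['fov_y'])/2)
    p=np.array(c['R'])@np.array(X)+np.array(c['t']); return p[:2]/p[2]*f+[float(c['cx']),float(c['cy'])]
def rows(target,yaw=None):
    """shift in tool axes /0.1 m to a world TCP target; turn about tool z"""
    s=get_obs(); R=Ro.from_quat(s['tool_rot']).as_matrix()
    print('pos',np.round(s['eef_pos'],4),'shift',np.round(R.T@(np.array(target)-s['eef_pos'])/0.1,3))
E
python3 - <<'E'
from h import *
a=snap('scene','s0');b=snap('top','t0')
s=get_obs(); print(s['clock'],s['eef_pos'],Ro.from_quat(s['tool_rot']).as_matrix().round(3),s['width'],s['wrist_force'])
for c in(a,b): print(c['fov_y'],-np.array(c['R']).T@c['t'])
cv2.imwrite('pics/both.png',cv2.resize(np.vstack([cv2.imread('pics/s0.png'),cv2.imread('pics/t0.png')]),(400,600)))
E
```

```text
0.1 [ 0.17130739 -0.65224448  0.23752772] [[ 0.254 -0.967 -0.   ]
 [-0.967 -0.254  0.002]
 [-0.002 -0.    -1.   ]] 1.0010937941725258 [ 1.11011755 -0.66382255 -1.38863722]
49.95298327966205 [1.25150935 0.0349613  0.79817803]
55.00348472633025 [0.43209766 0.0051666  1.22958735]
```

View pics/t0.png

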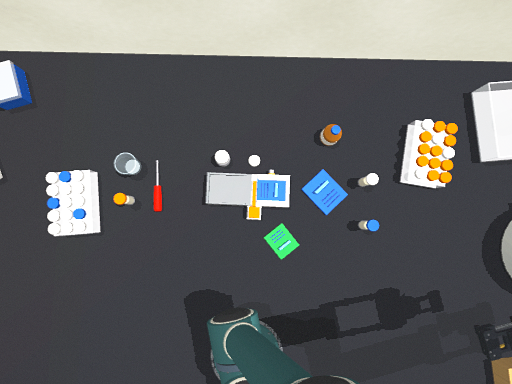

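View pics/s0.png

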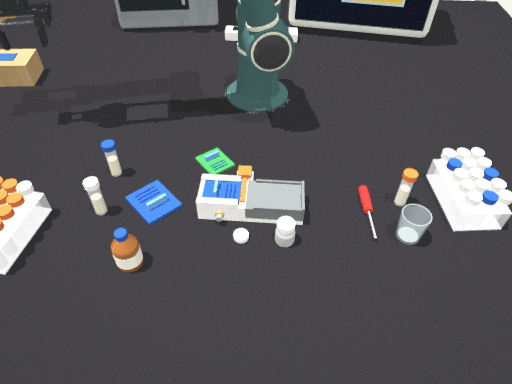

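The top view shows three lid-like things: blue in the housing (272,190), a larger loose blue one (325,191) and a green one (281,241). The housing's blue lid is the smaller of the two blues and sits on the seat, so it is the one meant. The housing's +y end (grey) points left in the picture (world +y), and the orange pad at (254,212) is on its robot side. I'll confirm with an enlarged crop and measure.

Run:
```python
from h import *
for fn,(x0,x1,y0,y1) in {'t0':(195,360,145,265),'s0':(185,320,145,255)}.items():
    c=load(fn);im=c['color'];hsv=cv2.cvtColor(im,cv2.COLOR_RGB2HSV);H,S,V=cv2.split(hsv)
    roi=np.zeros(H.shape,bool);roi[y0:y1,x0:x1]=1
    M={'orange':(H>10)&(H<25)&(S>180)&(V>120),'blue':(H>100)&(H<115)&(S>170)&(V>90),'lightblue':(H>90)&(H<112)&(S>60)&(S<170)&(V>150),'house':(S<50)&(V>70)}
    for k,m in M.items():
        n,l,st,ce=cv2.connectedComponentsWithStats((m&roi).astype(np.uint8),connectivity=8)
        for i in range(1,n):
            if st[i,4]>25:
                r=cv2.minAreaRect(np.argwhere(l==i)[:,::-1].astype(np.float32))
                z={'orange':.064,'blue':.056,'lightblue':.072,'house':.05}[k]
                print(fn,k,st[i],ce[i].round(1),'P',ray(c,*ce[i],z).round(4)[:2])
                if k in('house','blue','orange') and st[i,4]>100: print('   corners',[(tuple(p.round(1)),tuple(ray(c,*p,z)[:2].round(3))) for p in cv2.boxPoints(r)])
b=[cv2.resize(cv2.imread('pics/t0.png')[160:225,198:298],(800,520)[:2],interpolation=cv2.INTER_CUBIC)]
cv2.imwrite('pics/crop.png',b[0])
```

```text
t0 orange [249 181  10  37 176] [253.6 204.8] P [ 0.4824 -0.0148]
   corners [((np.float32(249.0), np.float32(181.0)), (np.float64(0.558), np.float64(0.001))), ((np.float32(258.0), np.float32(181.0)), (np.float64(0.558), np.float64(-0.028))), ((np.float32(258.0), np.float32(217.0)), (np.float64(0.444), np.float64(-0.029))), ((np.float32(249.0), np.float32(217.0)), (np.float64(0.444), np.float64(-0.001)))]
t0 blue [ 301  169   47   46 1035] [324.2 191.9] P [ 0.5278 -0.24  ]
   corners [((np.float32(300.5), np.float32(189.5)), (np.float64(0.534), np.float64(-0.164))), ((np.float32(322.0), np.float32(168.0)), (np.float64(0.605), np.float64(-0.233))), ((np.float32(347.5), np.float32(193.5)), (np.float64(0.524), np.float64(-0.315))), ((np.float32(326.0), np.float32(215.0)), (np.float64(0.454), np.float64(-0.246)))]
t0 blue [257 180  28  21 472] [270.3 190.2] P [ 0.5305 -0.0677]
   corners [((np.float32(256.6), np.float32(199.1)), (np.float64(0.501), np.float64(-0.024))), ((np.float32(257.3), np.float32(180.0)), (np.float64(0.562), np.float64(-0.026))), ((np.float32(284.8), np.float32(181.
[... 868 characters left out ...]
.0), np.float32(182.0)), (np.float64(0.501), np.float64(-0.027))), ((np.float32(239.0), np.float32(197.0)), (np.float64(0.554), np.float64(-0.023)))]
s0 lightblue [205 151  14  10  82] [211.3 155.5] P [ 0.421  -0.1063]
s0 lightblue [202 180  39  18 282] [218.  188.1] P [ 0.5418 -0.0757]
s0 house [  185   145   135   110 12796] [255.1 202. ] P [0.563  0.0171]
   corners [((np.float32(185.0), np.float32(145.0)), (np.float64(0.355), np.float64(-0.19))), ((np.float32(319.0), np.float32(145.0)), (np.float64(0.333), np.float64(0.189))), ((np.float32(319.0), np.float32(254.0)), (np.float64(0.711), np.float64(0.165))), ((np.float32(185.0), np.float32(254.0)), (np.float64(0.727), np.float64(-0.13)))]
```

View pics/crop.png

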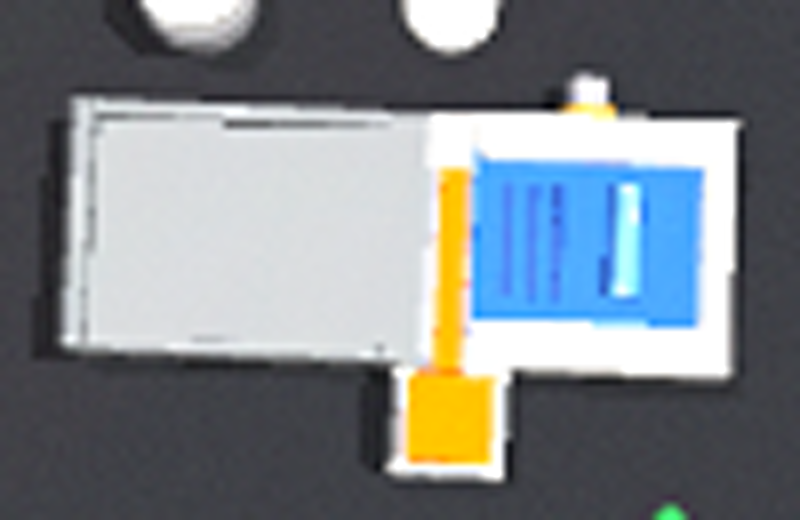

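The crop confirms it: the blue lid lies between the white rails, with its light rib at (627,240). The orange bar crosses its +y side, and the press pad is at (450,419), i.e. top px (253.8,211.9).

Run:
```python
from h import *
c=load('t0'); q=lambda x,y,z: ray(c,198+x/8-.5,160+y/8-.5,z)
print('pad',q(450,419,.0635),'rib',q(627,240,.072), 'ribends',q(630,183,.072),q(624,296,.072))
a=q(75,97,.05);b=q(62,348,.05);d=q(740,120,.0615);e=q(735,378,.0615)
print(a,b,d,e,np.linalg.norm(a-b),np.linalg.norm(a-d))
ctr=(a+b+d+e)/4; v=(a+b)/2-(d+e)/2; yaw=np.arctan2(-v[0],v[1]); print('house',ctr,np.degrees(yaw))
for nm,p in (('pad',q(450,419,.0635)),('rib',q(627,240,.072))):
    print(nm,'in housing',(Ro.from_euler('z',-yaw).as_matrix()@(p-ctr))[:2])
for n,p in (('jar',q(197,0,.065)),('cap',q(450,10,.014))): print(n,p)
```

```text
pad [ 0.4600816  -0.01566447  0.0635    ] rib [ 0.53150504 -0.08411553  0.072     ] ribends [ 0.55410336 -0.08504246  0.072     ] [ 0.50937263 -0.083187    0.072     ]
[0.58715998 0.13705819 0.05      ] [0.48607142 0.13955413 0.05      ] [ 0.58127851 -0.12951166  0.0615    ] [ 0.47828778 -0.12838323  0.0615    ] 0.10111936736131694 0.266882613326865
house [0.53319942 0.00467935 0.05575   ] -1.4644931790557818
pad in housing [-0.072574   -0.02220588]
rib in housing [ 0.00057554 -0.08880918]
jar [0.6250077  0.08788282 0.065     ]
cap [ 0.63122878 -0.01377695  0.014     ]
```

Measurements agree with the spec: pad at (-72.6,-22.2) and rib at (0.6,-88.8) in the housing frame, yaw -1.5°, size 267x101 mm. I'll shut the gripper and move toward the pad.

```bash
python3 -m inch '[[255,-1,-0.8,0,0,0,-0.2],[255,-1,-0.8,0,0,0,-0.2],[255,-1,-0.8,0,0,0,-0.2],[255,-1,-0.8,0,0,0,-0.2],[255,-1,-0.8,0,0,0,-0.2]]'
cat >> h.py <<'E'
def to(target,yaw=-1.46):
    s=get_obs(); R=Ro.from_quat(s['tool_rot']).as_matrix()
    y=np.radians(yaw); D=np.array([[np.cos(y),np.sin(y),0],[np.sin(y),-np.cos(y),0],[0,0,-1.]]).T
    D=np.array([[np.cos(y),np.sin(y),0],[np.sin(y),-np.cos(y),0],[0,0,-1.]])
    print('pos',np.round(s['eef_pos'],4),'F',np.round(s['wrist_force'],1),'shift',np.round(R.T@(np.array(target)-s['eef_pos'])/0.1,3),'turn',np.round(Ro.from_matrix(R.T@D).as_rotvec()/np.pi,4))
PAD=np.array([.460,-.016])
def H(x,y,z):
    p=Ro.from_euler('z',-1.46,degrees=True).apply([x,y,0]); return np.array([.5332+p[0],.0047+p[1],z])
E
python3 -c "
from h import *
to([.46,-.016,.2])"
```

```text
clock: 0.6
eef_pos: [0.2237, -0.5341, 0.2374]
tool_rot: [0.942, -0.335, -0.001, -0.001]
wrist_force: [-0.2, 0.3, -0.5]
width: 0.57
pos [ 0.2237 -0.5341  0.2374] F [-0.2  0.3 -0.5] shift [-1.433 -5.51   0.385] turn [-0.0007  0.0005 -0.2092]
```

```bash
python3 -m inch '[[255,-0.26,-1,0,0,0,-0.2],[255,-0.26,-1,0,0,0,-0.2],[255,-0.26,-1,0,0,0,-0.2],[255,-0.26,-1,0,0,0,-0.2],[255,-0.26,-1,0,0,0,-0.2]]' >/dev/null
python3 -c "
from h import *
to([.46,-.016,.2])"
```

```text
pos [ 0.2666 -0.4401  0.2375] F [-0.8 -0.7  0.5] shift [ 1.707 -4.337  0.383] turn [-0.0007  0.0003 -0.0087]
```

```bash
python3 -m inch '[[255,0.4,-1,0,0,0,-0.009],[255,0.4,-1,0,0,0,-0.009],[255,0.4,-1,0,0,0,-0.009]]' >/dev/null
python3 -m inch '[[255,0.4,-1,0,0,0,0],[255,0.4,-1,0,0,0,0],[255,0.4,-1,0,0,0,0]]' >/dev/null
python3 -m inch '[[255,0.4,-1,0,0,0,0],[255,0.4,-1,0,0,0,0],[255,0.4,-1,0,0,0,0]]' >/dev/null
python3 -m inch '[[255,0.4,-1,0,0,0,0],[255,0.4,-1,0,0,0,0],[255,0.4,-1,0,0,0,0]]' >/dev/null
python3 -c "
from h import *
to([.46,-.016,.09])"
```

```text
pos [ 0.4439 -0.0358  0.2392] F [-0.5 -0.5 -0.9] shift [ 0.155 -0.192  1.494] turn [-0.0021 -0.0004  0.0016]
```

```bash
python3 -m inch '[[255,0.15,-0.19,0.8,-0.002,0,0.0016],[255,0.15,-0.19,0.8,-0.002,0,0.0016],[255,0.15,-0.19,0.8,-0.002,0,0.0016],[255,0.15,-0.19,0.8,-0.002,0,0.0016]]' >/dev/null
python3 -c "
from h import *
to([.46,-.016,.08])
c=snap('wrist','w0')
print(proj(c,[.46,-.016,.0635]),proj(c,get_obs()['eef_pos']))"
```

```text
pos [ 0.4591 -0.0181  0.1592] F [ 0.1 -0.5 -0.4] shift [ 0.009 -0.021  0.792] turn [ 0.0002  0.0003 -0.0003]
[258.14339858 190.31101853] [259.31383203 258.89980312]
```

View pics/w0.png

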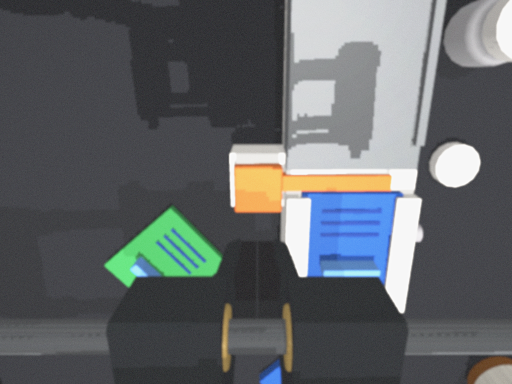

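The wrist view shows the orange pad at (258,188), against a predicted (258,190), so the pad position holds. I'll go down and press.

```bash
python3 -m inch '[[255,0.01,-0.02,0.3,0,0,0],[255,0.01,-0.02,0.6,0,0,0],[255,0.01,-0.02,0.88,0,0,0],[255,0.01,-0.02,0.88,0,0,0],[255,0.01,-0.02,0.88,0,0,0]]'
python3 -m inch '[[255,0,0,0.04,0,0,0],[255,0,0,0.08,0,0,0],[255,0,0,0.11,0,0,0],[255,0,0,0.13,0,0,0],[255,0,0,0.13,0,0,0]]'
```

```text
clock: 3.25
eef_pos: [0.4625, -0.0171, 0.0743]
tool_rot: [1.0, -0.014, 0.002, 0.0]
wrist_force: [0.2, -0.1, -0.1]
width: 0.006
clock: 3.75
eef_pos: [0.4633, -0.0172, 0.0616]
tool_rot: [1.0, -0.014, 0.003, 0.001]
wrist_force: [0.5, -0.5, 1.3]
width: 0.006
```

```bash
python3 -m inch '[[255,-0.03,0,0.03,0,0,0],[255,-0.03,0,0.05,0,0,0],[255,-0.03,0,0.07,0,0,0],[255,-0.03,0,0.07,0,0,0]]'
python3 -m inch '[[255,0,0,0.03,0,0,0],[255,0,0,0.03,0,0,0],[255,0,0,0.03,0,0,0]]'
```

```text
clock: 4.15
eef_pos: [0.4608, -0.0171, 0.0552]
tool_rot: [1.0, -0.014, 0.003, 0.001]
wrist_force: [-0.5, -0.1, 7.6]
width: 0.005
clock: 4.45
eef_pos: [0.4608, -0.0173, 0.0548]
tool_rot: [1.0, -0.014, 0.002, 0.001]
wrist_force: [-9.3, -0.7, 26.6]
width: 0.005
```

Hard stop reached: TCP z is 54.8 mm and the force 26.6 N. I'll retreat up and move behind the rib.

```bash
python3 -m inch '[[255,0,0,-0.5,0,0,0],[255,0,0,-0.5,0,0,0],[255,0,0,-0.5,0,0,0]]' >/dev/null
python3 -c "
from h import *
to(H(0,-.112,.1)); print(H(0,-.112,.1))"
```

```text
pos [ 0.4609 -0.0172  0.1056] F [ 0.2 -0.2  0.7] shift [0.719 0.882 0.062] turn [ 0.0005 -0.0019 -0.0006]
[ 0.53034635 -0.10726364  0.1       ]
```

```bash
python3 -m inch '[[255,0.72,0.88,0.05,0,-0.002,0],[255,0.72,0.88,0.05,0,-0.002,0],[255,0.72,0.88,0.05,0,-0.002,0],[255,0.72,0.88,0.05,0,-0.002,0],[255,0.72,0.88,0.05,0,-0.002,0]]' >/dev/null
python3 -c "
from h import *
to(H(0,-.112,.062))
c=snap('wrist','w1');d=snap('scene','s1')
a=cv2.imread('pics/w1.png');b=cv2.resize(cv2.imread('pics/s1.png')[145:235,185:315],(512,354))
cv2.imwrite('pics/m1.png',cv2.resize(np.vstack([a,b]),(416,600)))
for X in(H(0,-.094,.072),H(-.022,-.094,.072),H(.022,-.094,.072),get_obs()['eef_pos']):print(proj(c,X).round(1))"
```

```text
pos [ 0.5282 -0.1063  0.0991] F [-0.9 -0.5 -0.8] shift [0.023 0.009 0.371] turn [-0.      0.0016 -0.0008]
[261.2 203.9]
[220.2 203.9]
[302.2 203.9]
[257.7 257.3]
```

View pics/m1.png

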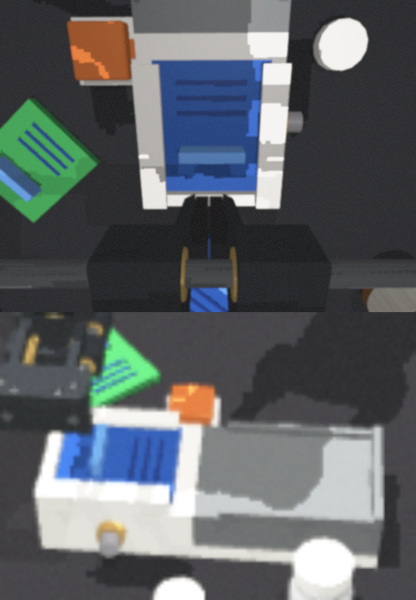

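The orange cross bar has sunk out of the lid's path. The rib spans wrist columns 221-301 with its near edge at row ~203, against a predicted 220-302 and 204. I'll descend behind it.

```bash
python3 -m inch '[[255,0.02,0.01,0.15,0,0.0016,-0.0008],[255,0.02,0.01,0.28,0,0.0016,-0.0008],[255,0.02,0.01,0.37,0,0.0016,-0.0008],[255,0.02,0.01,0.37,0,0.0016,-0.0008]]'
python3 -c "
from h import *
to(H(0,-.099,.062)); to(H(0,.032,.062))"
```

```text
clock: 5.75
eef_pos: [0.5284, -0.1059, 0.0611]
tool_rot: [1.0, -0.012, -0.001, -0.0]
wrist_force: [-0.1, -0.3, 0.4]
width: 0.002
pos [ 0.5284 -0.1059  0.0611] F [-0.1 -0.3  0.4] shift [ 0.02  -0.116 -0.009] turn [-0.0001  0.0007  0.0006]
pos [ 0.5284 -0.1059  0.0611] F [-0.1 -0.3  0.4] shift [ 0.023 -1.426 -0.009] turn [-0.0001  0.0007  0.0006]
```

```bash
python3 -m inch '[[255,0.02,-0.08,-0.01,0,0,0],[255,0.02,-0.16,-0.01,0,0,0],[255,0.02,-0.24,-0.01,0,0,0],[255,0.02,-0.32,-0.01,0,0,0],[255,0.02,-0.4,-0.01,0,0,0]]'
python3 -c "
from h import *
to(H(0,.032,.062))"
```

```text
clock: 6.25
eef_pos: [0.5318, -0.0653, 0.0626]
tool_rot: [1.0, -0.012, -0.001, -0.0]
wrist_force: [0.4, -1.4, 1.1]
width: 0.002
pos [ 0.5318 -0.0653  0.0626] F [ 0.4 -1.4  1.1] shift [-1.00e-03 -1.02e+00  6.00e-03] turn [-0.      0.0004  0.0008]
```

It is pushing with about 1.4 N, as expected, so I'll continue.

```bash
python3 -m inch '[[255,0,-0.1,0,0,0,0],[255,0,-0.2,0,0,0,0],[255,0,-0.3,0,0,0,0],[255,0,-0.4,0,0,0,0],[255,0,-0.5,0,0,0,0]]'
python3 -c "
from h import *
to(H(0,.032,.062)); snap('top','t1')
c=snap('scene','s2')
cv2.imwrite('pics/s2c.png',cv2.resize(cv2.imread('pics/s2.png')[135:245,175:325],(750,550)))"
```

```text
clock: 6.75
eef_pos: [0.5331, -0.0145, 0.0627]
tool_rot: [1.0, -0.011, -0.0, 0.0]
wrist_force: [0.3, -1.7, 0.5]
width: 0.005
pos [ 0.5331 -0.0145  0.0627] F [ 0.3 -1.7  0.5] shift [-0.002 -0.512  0.007] turn [0.     0.0003 0.0008]
```

View pics/s2c.png

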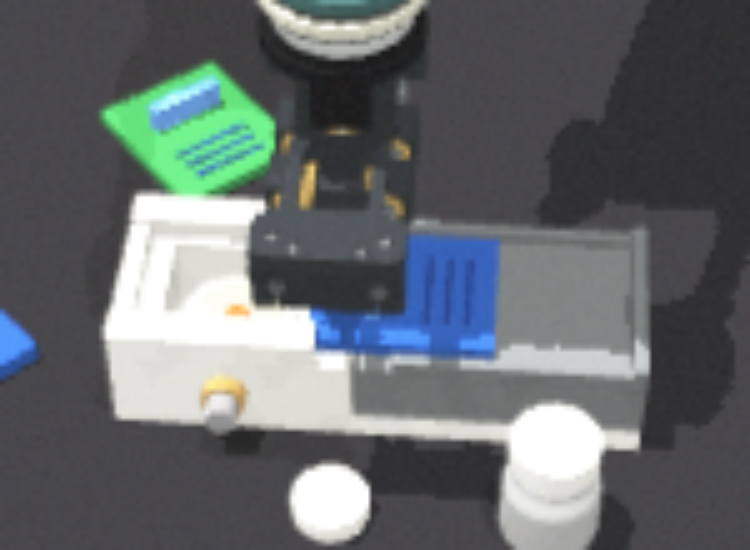

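The lid has come off the seat and is sliding straight and flat onto the grey ledge. I'll push the remaining 52 mm, then back off and rise.

```bash
python3 -m inch '[[255,0,-0.12,0,0,0,0],[255,0,-0.24,0,0,0,0],[255,0,-0.36,0,0,0,0],[255,0,-0.46,0,0,0,0],[255,0,-0.52,0,0,0,0]]'
python3 -m inch '[[255,0,0,0,0,0,0],[255,0,0,0,0,0,0],[255,0,0,0,0,0,0]]' >/dev/null
python3 -m inch '[[255,0,0.15,0,0,0,0],[255,0,0.15,-0.3,0,0,0],[255,0,0.15,-1,0,0,0],[255,0,0.15,-1,0,0,0],[255,0,0.15,-1,0,0,0]]' >/dev/null
python3 -m inch '[[255,-0.9,0.9,-0.5,0,0,0],[255,-0.9,0.9,-0.5,0,0,0],[255,-0.9,0.9,-0.5,0,0,0],[255,-0.9,0.9,-0.5,0,0,0]]'
python3 -m inch '[[255,-0.5,0.9,0,0,0,0],[255,-0.5,0.9,0,0,0,0],[255,-0.5,0.9,0,0,0,0],[255,-0.5,0.9,0,0,0,0]]'
python3 - <<'E'
from h import *
c=snap('top','t2');snap('scene','s3')
im=c['color'];h,s,v=cv2.split(cv2.cvtColor(im,cv2.COLOR_RGB2HSV))
m=((h>95)&(h<116)&(s>100)&(v>70)).astype(np.uint8);m[:,:200]=0;m[:,295:]=0;m[:165]=0;m[220:]=0
pts=np.argwhere(m)[:,::-1].astype(np.float32);r=cv2.minAreaRect(pts);print(len(pts),r)
Ri=Ro.from_euler('z',1.46,degrees=True)
print('lid ctr housing',Ri.apply(ray(c,*r[0],.056)-H(0,0,.056)))
for p in cv2.boxPoints(r):print(Ri.apply(ray(c,*p,.056)-H(0,0,.056)).round(3))
a=cv2.resize(cv2.imread('pics/t2.png')[145:265,195:345],(480,384));b=cv2.resize(cv2.imread('pics/s3.png')[135:255,165:325],(480,360))
cv2.imwrite('pics/m2.png',cv2.resize(np.vstack([a,b]),(387,600)))
E
```

```text
clock: 7.35
eef_pos: [0.5337, 0.0394, 0.0624]
tool_rot: [1.0, -0.011, -0.001, -0.0]
wrist_force: [-0.0, -1.3, -0.5]
width: 0.007
clock: 8.55
eef_pos: [0.4423, -0.0678, 0.2165]
tool_rot: [1.0, -0.013, 0.003, 0.0]
wrist_force: [0.7, -0.2, 0.8]
width: 0.003
clock: 8.95
eef_pos: [0.3891, -0.1572, 0.2147]
tool_rot: [1.0, -0.015, 0.003, -0.0]
wrist_force: [0.3, 0.0, 0.0]
width: 0.005
675 ((227.5, 188.0), (24.0, 29.0), 90.0)
lid ctr housing [8.37348558e-05 6.45651607e-02 4.85722573e-17]
[0.037 0.113 0.   ]
[0.041 0.02  0.   ]
[-0.036  0.017  0.   ]
[-0.04   0.109  0.   ]
```

View pics/m2.png

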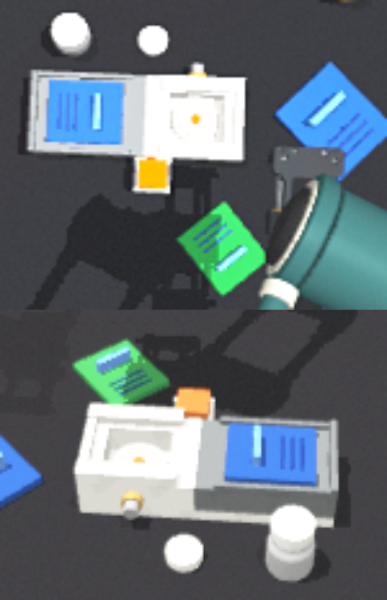

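The lid lies flat on the ledge at about (0, 64) mm in the housing. The tab is still in, the jar and cap are in place, and the arm is clear. I'll hand in.

```bash
python3 -c "
from cell import sign_off
print(sign_off())"
```

```text
the job is handed in; nothing more can be done
None
```

The housing is open: I pressed the snap tab in, pushed the lid onto the parking ledge and handed the job in. No verdict was reported.

- **Tab:** I pressed it to its hard stop, with the tool tip at 54.8 mm (55 mm expected when fully in) and 26.6 N at the end. The cross bar then no longer showed above the deck.
- **Lid:** I pushed it by its rib with about 1.5 N. The last top view puts its centre at about (0, 64) mm in the housing, past the 34 mm needed, with a measured outline of about 77 by 92 mm. It looked flat in both views.
- **Bystanders:** the jar, the white cap and both look-alike lids appeared unmoved in the final picture. I did not measure them or check the other bystanders individually. The force readings showed no unexpected contact.
- **End state:** the arm was clear of everything and about 9 s of the 40 s had been used. No check failed or disagreed.

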